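Isolate, vent and lock off the air filter

TASK

Make the air filter on the bench safe for servicing: first shut its inlet and outlet valves fully by pushing their handles round until they stand crosswise to the main pipe, then open the drain valve behind the filter fully, so that its handle lies in line with its own pipe. After that, lay the loose steel lock bar down into the two notched posts in front of the filter, so that it lies flat between the two shut handles and bars them from swinging back, and leave it there. Leave the jar and the tape measure where they are.

Things in the scene. Friction and masses are not known exactly. Their poses are not given: they have to be found in the camera images.
- manifold: Air filter set fixed on the bench on a dark plate 185 x 276 x 10 mm on 16 mm feet. Origin at bench height under the filter head (46 x 60, top 78 up); x points away from the robot, y left along the main pipe (21 thick, axis 61 up), z up. Brass inlet valve at y = +100, outlet valve at y = -100, smaller drain valve behind at x = +65 on a 17 mm pipe along +x. Two notched steel posts in front, at x = -58, y = +-38.
- inlet_lever (a joint): Inlet valve's flat lever, level, on an upright stem. 0 = shut stop (points to the manifold's -x, across the main pipe), 1.571 = open stop (points inward to -y, along the pipe); grows counter-clockwise from above. Starts open; friction holds it where left (about 3 N at the handle). 75 mm long from the stem; sleeve 20 wide, 11 high, underside 100 mm above the bench.
- outlet_lever (a joint): Angle (rad) of the outlet valve's lever, the mirror image of the inlet's: 0 = shut stop (points to -x), 1.571 = open stop (points to +y, inward along the main pipe). It grows clockwise seen from above. Same size, height and friction; it starts open.
- drain_lever (a joint): Drain valve's lever, level. 0 = shut stop (points to the manifold's +y, across its own pipe), 1.571 = open stop (points to +x, away from the robot, along its own pipe); grows clockwise from above. Starts shut; friction about 3 N at the handle. 72 mm long from the stem; sleeve 20 wide, 11 high, underside 83 mm above the bench.
- inlet_pivot (a point): The inlet lever's hinge axis, at mid-thickness of the lever (106 mm above the bench). Fixed on the manifold.
- outlet_pivot (a point): The outlet lever's hinge axis, at mid-thickness of the lever (106 mm above the bench). Fixed on the manifold.
- drain_pivot (a point): The drain lever's hinge axis, at mid-thickness of the lever (89 mm above the bench). Fixed on the manifold.
- inlet_pad (a point): A point in the sleeve of the inlet lever, on its centre line at mid-thickness, 56 mm from the hinge axis; it moves with the lever.
- outlet_pad (a point): The same point of the outlet lever, 56 mm from its hinge axis.
- drain_pad (a point): A point in the sleeve of the drain lever, on its centre line at mid-thickness, 53 mm from its hinge axis.
- rest_mid (a point): Midpoint between the floors of the two notches, 88 mm above the bench; axes as the manifold's. The notches lie in line along y, 38 mm either side of this point; each is open at the top, 26 mm wide (along x), 11 deep (post tops 99 mm up), in a post 12 thick (along y) and 40 wide (along x). Between the posts there is nothing above the base plate (top 26 mm up).
- lock_bar: Lock bar: plain steel bar loose on the bench in front of the filter; 160 mm long (its own y), 18 wide, 22 high, with a grip block at the middle 48 long, 24 wide, 34 high. Origin at the centre of its underside, z up. About 0.3 kg, balanced at the middle; either end may go either way. In the notches it leaves about 10 mm between each end and the shut handle.
- lock_bar_mid (a point): Centre of the lock bar's grip block, half-way up (17 mm above the bar's underside); axes as the bar's.
- jar_mid (a point): Bystander: centre (50 mm up) of a jar with a red lid, 70 mm across and 101 mm high, standing behind and to the left.
- tape_mid (a point): Bystander: centre of a yellow tape measure, 67 x 84 x 29 mm, near the front right.

How it is judged:
By the outcome, as a careful person would: the job done as asked, in the order asked, and still so for the second after the job is handed in, with the robot touching nothing.
It also fails if it takes over 72 s, if anything falls off the work surface, if the arm or the gripper's body presses on something with over 40 N, if the wrist force passes 120 N, or if a joint passes its speed limit or range.

ROBOT

A 7-joint arm with a two-finger parallel gripper is mounted at the origin on a cart in front of the work surface, level with it; the furniture and walls round the work are solid. World frame = base frame: x ahead of the robot, y to its left, z up, the work surface at z = 0. Lengths are in m, angles in rad, forces in N, time in s.
With the tool pointing down it reaches from about 0.425 to 0.925 m from the base axis. Payload 6.8 kg.
Tool frame: the origin (TCP) lies at the very end of the fingers, on their centre line; the grasp point (between the pads) lies 19 mm behind it; z points along the fingers, y is the line along which they close (so a half turn about z gives the same grasp; the last joint's range is limited). The gripper opens to 85 mm and grips with 20 to 120 N. Pads are 22 mm wide; open, the fingers measure 114 mm over their backs; the gripper's body (76 mm by 85 mm) begins 54 mm behind the grasp point. The pads swing forward as they close: fully open they stand 13 mm farther back than shut.
Start: joints at [1.04, 0.477, 0.022, 1.555, -0.011, 1.109, -0.083], TCP at [0.277, -0.616, 0.231] pointing down, gripper open.
Joint ranges: [-2.96, 2.96], [-0.34, 2.1], [-1.41, 1.46], [0.24, 2.44], [-1.37, 4.51], [0.17, 1.92], [-2.96, 2.96]. Speed limits (rad/s): [2.39, 2.39, 3.14, 3.14, 3.14, 3.14, 3.14].

INTERFACE

Orientations are given as a unit quaternion [w, x, y, z].
In Python, from station import bot gives the robot as it stands.
- The arm moves only by the tool jog_arm, never from a script. Its argument "motion" is a list of rows, each a list of 7 numbers: the turn, a rotation vector about the tool's x, y, z in rad, then the shift along the tool's x, y, z in mm, then the finger opening in mm, from 0 to 85.4. A call has 1 to 10 rows; each row is the pose to reach, as a shift and turn from the pose commanded when the call began, along the tool's axes at that moment; what a row does not reach only later rows make up. A row lasts 1/8 s, in which the tool goes at most 62.5 mm and 10.7 degrees, less where a joint would pass 70% of its speed; a pose out of reach is approached as far as the arm can. A call with a gripper value outside its range is refused whole. The fingers move at their own pace and stop on an object; "grip_force" is the grip in N (left out, the last holds). Time passes only in rows, so rows that repeat a pose let the fingers close. It gives the time, the measured TCP pose, the force, the opening and the grip force at its end, in the units of the state.
- bot.get_obs(): the state, without advancing time (a new reading comes with each control period).
- bot.read_camera(name): name is "scene" or "side" or "wrist"; returns a dict with "pixels" (400x640x3 uint8, red, green, blue), "camera_matrix" (3x3 intrinsics, pixels), "T" (4x4, takes a point from camera to world coordinates); the wrist camera has in their place "tool_from_camera" (4x4, takes a point from camera to tool coordinates, whose origin is the TCP and whose axes are the flange's). Camera axes: x right, y down, z forward; pixel columns grow to the right and rows downward; lengths in m; the calibration is good to about 2 mm. The wrist camera is an equidistant fisheye: a pixel r from the principal point sees the ray r / f radians off the axis. A picture is of the moment at which its call begins: read the wrist's pose just before it. There is no depth.
- bot.hand_in(): hands the job in; it is judged then, once.
Trained networks look in a picture, given as the dict that the camera call returned (one of the last four; its "shot" number tells which), for a name from the list of things; names that differ only in an ending like _2 or _b are one class to them, and where a whole thing is asked for, a point or a joint stands for the part that bears it (a point fixed in the world has none). Each returns a list of dicts, best first, with "score" (0 to 1); they miss things now and then, are a little off and sometimes report something else, mostly with a low value. They report only what shows in the picture. A call takes as long as a camera call.
- bot.spot_in(thing, picture): "xy" ([column, row] in pixels, amid what is visible of it).
- bot.tip_of(thing, picture): "xy" ([column, row] in pixels: a listed point, or the origin of a listed thing).
The state is a dict: "t": time; "q": joint angles; "joint_vel": joint speeds; "joint_torque": joint torques, N m; "eef_pos": TCP position; "tool_rot": TCP orientation; "contact_force": force on the tool from outside, world axes, zero at the start; "torque": the same for the moment, N m; "gripper_width": opening from 0.0 (shut) to 1.0 (fully open); "grasp_force": force on a finger pad.
Only numpy, scipy, OpenCV 4.12 (cv2) and the standard library are available. Lean on these libraries where they do the work, as an engineer would, in place of code of your own. Each camera call takes 0.05 s, during which the arm holds its last target. There are 200 camera calls.

## Working session

There is one attempt and no reset: what is moved stays moved. The work goes in short steps, Python scripts to look and compute and a tool call to move; the robot and the scene stay as the last step left them, time stands still between calls to the robot, and variables do not carry over. Pictures are saved under pics/ and viewed, at most 10 in all, crops included, and the job is handed in when it is done.

Besides the shell and the picture viewer there is one more tool, called as name([rows], argument=value, ...), one row to a line, values as JSON. jog_arm: Moves the arm, as the interface text tells. Its arguments: {"type":"object","properties":{"motion":{"type":"array"},"grip_force":{"type":"number"}},"required":["motion"]}

```bash
mkdir -p pics; cat > h.py <<'E'
import numpy as np, cv2
from station import bot
from scipy.optimize import least_squares
def ray(p,uv):
    K=p["camera_matrix"];T=np.array(p["T"])
    d=T[:3,:3]@np.linalg.inv(K)@[uv[0],uv[1],1]
    return T[:3,3],d/np.linalg.norm(d)
def tri(rays):
    A=0;b=0
    for o,d in rays:
        M=np.eye(3)-np.outer(d,d);A=A+M;b=b+M@o
    return np.linalg.solve(A,b)
def atz(r,z):
    o,d=r; return o+d*(z-o[2])/d[2]
E
python3 - <<'E'
from h import *
o=bot.get_obs();print(o["t"],o["eef_pos"],o["tool_rot"],o["gripper_width"])
P={n:bot.read_camera(n) for n in("scene","side")}
for n,p in P.items():
    cv2.imwrite(f"pics/{n}0.png",p["pixels"][:,:,::-1]); print(n,np.round(p["T"],3).tolist(),np.round(p["camera_matrix"],0).tolist())
for t in "manifold inlet_pivot outlet_pivot drain_pivot inlet_pad outlet_pad drain_pad rest_mid lock_bar lock_bar_mid jar_mid tape_mid".split():
    rs=[]
    for n,p in P.items():
        r=bot.tip_of(t,p)
        if r: rs.append(ray(p,r[0]["xy"]));print(t,n,np.round(r[0]["xy"],1),round(r[0]["score"],2),len(r))
    if len(rs)==2: 
        X=tri(rs);print("   ",np.round(X,4),[round(float(np.linalg.norm(np.cross(X-o,d))),4) for o,d in rs])
E
```

```text
0.0 [ 0.27668198 -0.61502509  0.23033108] [-8.80667120e-04  9.77739974e-01  2.09818233e-01 -2.76259978e-04] 0.9976840808149163
scene [[-0.639, -0.454, 0.621, -0.116], [-0.769, 0.375, -0.517, 0.623], [0.002, -0.808, -0.589, 0.768], [0.0, 0.0, 0.0, 1.0]] [[481.0, 0.0, 309.0], [0.0, 481.0, 194.0], [0.0, 0.0, 1.0]]
side [[0.857, -0.374, 0.354, 0.233], [-0.515, -0.628, 0.584, -0.523], [0.004, -0.682, -0.731, 0.805], [0.0, 0.0, 0.0, 1.0]] [[399.0, 0.0, 322.0], [0.0, 399.0, 202.0], [0.0, 0.0, 1.0]]
manifold scene [316.9 221.5] 0.8 1
manifold side [331.8 233.5] 0.91 2
    [0.5873 0.01   0.0021] [0.001, 0.001]
inlet_pivot scene [279.9 203.2] 0.72 2
inlet_pivot side [314.4 180.1] 0.63 1
    [0.5975 0.1131 0.1026] [0.0019, 0.0019]
outlet_pivot scene [346.  173.7] 0.62 1
outlet_pivot side [360.  232.7] 0.88 2
    [ 0.5958 -0.0885  0.102 ] [0.0019, 0.0019]
drain_pivot scene [300.  180.4] 0.97 1
drain_pivot side [357.7 202.7] 0.97 1
    [0.6581 0.005  0.0857] [0.0026, 0.0026]
inlet_pad scene [307.8 197.5] 0.62 2
inlet_pad side [316.1 194.7] 0.65 1
    [0.5681 0.0571 0.1114] [0.0006, 0.0006]
outlet_pad scene [332.9 183.3] 0.47 1
outlet_pad side [342.3 220.2] 0.86 1
    [ 0.5841 -0.0356  0.1011] [0.0002, 0.0002]
drain_pad scene [282.1 190.6] 0.63 1
drain_pad side [345.4 184.1] 0.6 1
    [0.658  0.0668 0.0893] [0.0045, 0.0045]
rest_mid scene [329.3 206.7] 0.81 1
rest_mid side [312.3 220. ] 0.91 1
    [0.5354 0.0165 0.0818] [0.0023, 0.0023]
lock_bar scene [335.9 275.2] 0.86 1
lock_bar side [261.3 235.2] 0.71 1
    [ 4.264e-01  9.660e-02 -2.000e-04] [0.0032, 0.0032]
lock_bar_mid scene [333.6 269.5] 0.65 1
lock_bar_mid side [261.3 230.4] 0.72 2
    [0.4303 0.0994 0.0152] [0.0021, 0.0021]
jar_mid scene [206.8 209. ] 0.59 1
jar_mid side [345.3 154.4] 0.9 1
    [0.7626 0.2173 0.0394] [0.001, 0.001]
tape_mid scene [413.3 228.5] 0.83 2
tape_mid side [299.7 309.6] 0.97 3
    [ 0.409  -0.1419  0.0153] [0.0011, 0.0011]
```

```bash
python3 - <<'E'
import cv2
a=cv2.imread("pics/scene0.png")[130:330,180:440];b=cv2.imread("pics/side0.png")[120:320,220:480]
cv2.imwrite("pics/ab.png",cv2.resize(cv2.vconcat([a,b]),None,fx=1.5,fy=1.5,interpolation=2))
import numpy as np
cv2.imwrite("pics/ab.png",cv2.resize(cv2.hconcat([a,b]),(800,308),interpolation=cv2.INTER_CUBIC))
E
```

```text
(no output)
```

View pics/scene0.png

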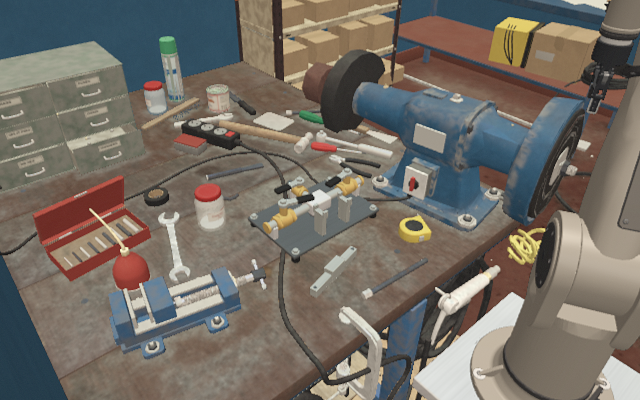

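View pics/side0.png

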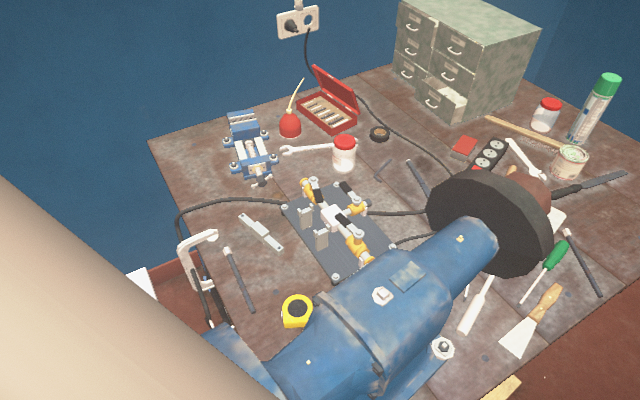

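The scene picture shows the manifold near (317,215), with the bar in front at (335,270), the jar at (207,208) and the tape at (413,228). A tall blue grinder stands to the right, around (440,150). The side picture shows the manifold at (335,225), the bar at (261,232) and the grinder at the lower right, so the networks' points agree with both pictures. Next I fit the manifold pose and estimate the grinder's extent.

```bash
cat >> h.py <<'E'
from scipy.spatial.transform import Rotation as R
M0=dict(manifold=(0,0,0),inlet_pivot=(0,.1,.106),outlet_pivot=(0,-.1,.106),drain_pivot=(.065,0,.089),inlet_pad=(0,.044,.106),outlet_pad=(0,-.044,.106),drain_pad=(.065,.053,.089),rest_mid=(-.058,0,.088))
def fitpts(obs,model,x0=(.59,.01,0.)):
    # obs: list of (name, origin, dir)
    def f(x):
        c,s=np.cos(x[2]),np.sin(x[2]);r=[]
        for n,o,d in obs:
            m=model[n];X=np.array([x[0]+c*m[0]-s*m[1],x[1]+s*m[0]+c*m[1],m[2]])
            r.append(np.cross(X-o,d)*1000/2)
        return np.concatenate(r)
    s=least_squares(f,x0,loss="soft_l1");return s.x,f(s.x).reshape(-1,3)*2
def pose():
    o=bot.get_obs();q=o["tool_rot"];return np.array(o["eef_pos"]),R.from_quat([q[1],q[2],q[3],q[0]]),o
def wray(p,pos,rot,uv):
    K=p["camera_matrix"];T=np.array(p["tool_from_camera"])
    a=np.array([(uv[0]-K[0][2])/K[0][0],(uv[1]-K[1][2])/K[1][1]]);th=np.linalg.norm(a)
    d=np.r_[np.sin(th)*a/max(th,1e-9),np.cos(th)]
    return pos+rot.apply(T[:3,3]),rot.apply(T[:3,:3]@d)
def plan(xyz,yaw=None):
    """row to reach world xyz with tool x at world angle yaw, pointing down"""
    p,r,_=pose();x=r.apply([1,0,0]);cur=np.arctan2(x[1],x[0])
    if yaw is None: yaw=cur
    y=cur+(yaw-cur+np.pi/2)%np.pi-np.pi/2
    T=R.from_matrix(np.array([[np.cos(y),np.sin(y),0],[np.sin(y),-np.cos(y),0],[0,0,-1]]))
    return np.round(np.r_[(r.inv()*T).as_rotvec(),r.inv().apply(np.array(xyz)-p)*1000],3)
E
python3 - <<'E'
from h import *
P={n:bot.read_camera(n) for n in("scene","side")}
obs=[]
for t in M0:
    for n,p in P.items():
        r=bot.tip_of(t,p)
        if r: obs.append((t,*ray(p,r[0]["xy"])))
x,res=fitpts(obs,M0);print(x);
for o,r in zip(obs,res):print(o[0],round(float(np.linalg.norm(r)),1))
for nm,a,b in [("wheelhub",(352,92),(460,240)),("switch base corner",(378,182),(395,395)),("plate",(457,93),(459,239)),("wheeltop",(365,52),(480,178)),("drill tip green screwdriver",(300,112),(570,240))]:
    X=tri([ray(P["scene"],a),ray(P["side"],b)]);print(nm,X.round(3))
for z in(0,.1,.2,.3,.4): print(z,[atz(ray(P["scene"],u),z)[:2].round(2).tolist() for u in((352,92),(520,160),(412,182),(365,52))],[atz(ray(P["side"],u),z)[:2].round(2).tolist() for u in((460,240),(350,280),(495,235))])
print(plan([.277,-.616,.5]))
E
```

```text
[ 0.59077741  0.01135936 -0.02681355]
manifold 7.2
manifold 3.8
inlet_pivot 2.7
inlet_pivot 2.1
outlet_pivot 4.3
outlet_pivot 4.9
drain_pivot 8.8
drain_pivot 10.0
inlet_pad 215.0
inlet_pad 17.0
outlet_pad 12.5
outlet_pad 3.9
drain_pad 2.8
drain_pad 10.0
rest_mid 3.6
rest_mid 4.8
wheelhub [ 0.725 -0.25   0.208]
switch base corner [ 0.589 -0.328 -0.078]
plate [ 0.533 -0.336  0.32 ]
wheeltop [ 0.709 -0.246  0.345]
drill tip green screwdriver [ 1.072 -0.323  0.017]
0 [[1.1, -0.6], [0.42, -0.65], [0.55, -0.31], [1.38, -0.95]] [[0.86, -0.17], [0.55, -0.13], [0.94, -0.21]]
0.1 [[0.94, -0.44], [0.35, -0.48], [0.47, -0.19], [1.18, -0.75]] [[0.78, -0.22], [0.51, -0.18], [0.86, -0.25]]
0.2 [[0.78, -0.28], [0.28, -0.32], [0.38, -0.07], [0.99, -0.54]] [[0.7, -0.26], [0.47, -0.23], [0.77, -0.29]]
0.3 [[0.62, -0.12], [0.21, -0.15], [0.29, 0.05], [0.79, -0.34]] [[0.62, -0.3], [0.43, -0.28], [0.68, -0.33]]
0.4 [[0.47, 0.04], [0.14, 0.01], [0.2, 0.18], [0.6, -0.13]] [[0.55, -0.35], [0.39, -0.32], [0.59, -0.36]]
[ 0.00000e+00 -0.00000e+00 -0.00000e+00 -1.59000e-01  4.11000e-01
 -2.68679e+02]
```

jog_arm([
  [0,0,0,0,0,-60,0],
  [0,0,0,0,0,-120,0],
  [0,0,0,0,0,-180,0],
  [0,0,0,0,0,-240,0],
  [0,0,0,0,0,-250,0],
  [0,0,0,0,0,-250,0],
])

```text
t: 2.95
eef_pos: [0.277, -0.6157, 0.4816]
tool_rot: [0.001, 0.978, 0.21, 0.0]
contact_force: [-0.5, 0.6, -1.0]
gripper_width: 0.0
grasp_force: 0.0
```

```bash
python3 - <<'E'
from h import *
print(pose()[0],pose()[2]["t"],plan([.48,.03,.45],0),plan([.48,.03,.45],0)[:6])
E
```

```text
[ 0.27701816 -0.61571707  0.48163527] 2.95 [ 1.00000e-03 -0.00000e+00  4.23000e-01  4.50004e+02 -5.05651e+02
  3.10870e+01] [ 1.00000e-03 -0.00000e+00  4.23000e-01  4.50004e+02 -5.05651e+02
  3.10870e+01]
```

jog_arm([
  [0,0,0.1,100,-112,0,0],
  [0,0,0.2,200,-225,0,0],
  [0,0,0.42,300,-337,10,0],
  [0,0,0.42,400,-450,25,0],
  [0,0,0.42,450,-506,30,0],
  [0,0,0.42,450,-506,30,0],
  [0,0,0.42,450,-506,30,0],
  [0,0,0.42,450,-506,30,0],
  [0,0,0.42,450,-506,30,0],
  [0,0,0.42,450,-506,30,0],
])

```text
t: 4.2
eef_pos: [0.4626, -0.0204, 0.4522]
tool_rot: [0.0, 1.0, 0.001, -0.002]
contact_force: [2.0, 0.2, 0.2]
gripper_width: 0.001
grasp_force: 0.0
```

```bash
python3 - <<'E'
from h import *
p0,r0,o=pose();print(p0,r0.as_rotvec())
P=bot.read_camera("wrist");print(np.round(P["tool_from_camera"],3).tolist(),P["camera_matrix"])
cv2.imwrite("pics/w0.png",P["pixels"][:,:,::-1])
obs=[]
for t in list(M0)+["lock_bar","lock_bar_mid"]:
    r=bot.tip_of(t,P)
    if r:
        ry=wray(P,p0,r0,r[0]["xy"]);z=M0[t][2] if t in M0 else {"lock_bar":0,"lock_bar_mid":.017}[t]
        print(t,np.round(r[0]["xy"],1),round(r[0]["score"],2),atz(ry,z).round(4))
        if t in M0: obs.append((t,*ry))
x,res=fitpts(obs,M0);print(x,[round(float(np.linalg.norm(r)),1) for r in res])
E
```

```text
[ 0.46256854 -0.02038401  0.45224234] [ 3.14143954  0.00402166 -0.00494465]
[[0.001, -0.946, -0.323, 0.084], [1.0, 0.001, -0.0, 0.0], [0.001, -0.323, 0.946, -0.142], [0.0, 0.0, 0.0, 1.0]] [[309.70691629   0.         318.05456376]
 [  0.         309.70691629 198.22198464]
 [  0.           0.           1.        ]]
manifold [301.2  71.5] 0.84 [0.593  0.0116 0.    ]
inlet_pivot [232.6  68.3] 0.83 [0.5945 0.1146 0.106 ]
outlet_pivot [362.2  68.3] 0.76 [ 0.5913 -0.0883  0.106 ]
drain_pivot [296.6  29.6] 0.58 [0.6562 0.0143 0.089 ]
inlet_pad [268.8  79.1] 0.93 [0.5739 0.0564 0.106 ]
outlet_pad [329.2  72.9] 0.66 [ 0.5826 -0.0372  0.106 ]
drain_pad [263.9  32.6] 0.75 [0.6533 0.067  0.089 ]
rest_mid [296.3 101.3] 0.73 [0.5374 0.0148 0.088 ]
lock_bar [258.2 155.9] 0.87 [0.4299 0.0976 0.    ]
lock_bar_mid [255.4 163.1] 0.6 [0.4191 0.1004 0.017 ]
[0.59091898 0.01295453 0.00061236] [2.5, 3.9, 1.3, 1.4, 17.0, 10.4, 2.8, 4.9]
```

View pics/w0.png

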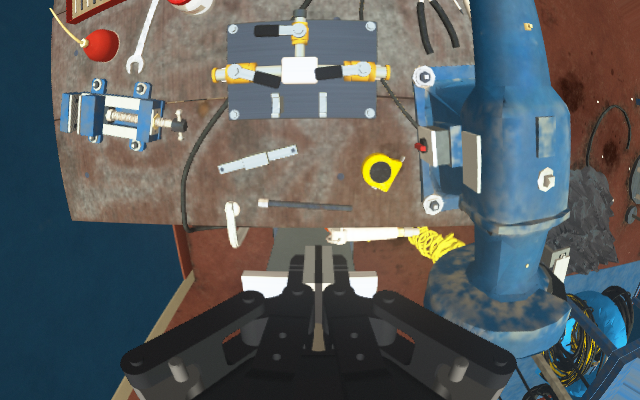

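The wrist picture shows the manifold plate at x 228–378, y 22–118 px. Both levers point inward, the inlet one near (268,79) and tilted slightly toward the robot. The drain lever is at (268,31), the bar runs from (220,170) to (297,149), and the tape is at (382,173). The networks agree with this. I take the manifold at (0.592, 0.013) with yaw about −0.01, and push the inlet lever first.

jog_arm([
  [0,0,0,40,-20,60,0],
  [0,0,0,80,-40,120,0],
  [0,0,0,120,-60,180,0],
  [0,0,0,160,-75,230,0],
  [0,0,0,162,-75,270,0],
  [0,0,0,162,-75,270,0],
  [0,0,0,162,-75,270,0],
])

```text
t: 5.62
eef_pos: [0.6249, 0.0528, 0.1846]
tool_rot: [0.0, 1.0, 0.001, -0.0]
contact_force: [0.6, 0.2, 0.9]
gripper_width: 0.002
grasp_force: 0.0
```

```bash
python3 - <<'E'
from h import *
p0,r0,o=pose();print(p0,r0.as_rotvec(),o["t"],o["contact_force"])
P=bot.read_camera("wrist")
obs=[]
for t in ["inlet_pivot","outlet_pivot","drain_pivot","rest_mid","inlet_pad","lock_bar_mid"]:
    r=bot.tip_of(t,P)
    if r:
        ry=wray(P,p0,r0,r[0]["xy"]);print(t,np.round(r[0]["xy"],1),round(r[0]["score"],2),atz(ry,M0[t][2] if t in M0 else .017).round(4))
        if t in M0 and "pad" not in t:obs.append((t,*ry))
x,res=fitpts(obs,M0);print(x,[round(float(np.linalg.norm(r)),1) for r in res])
print(plan([.625,.055,.103],0))
E
```

```text
[0.6248843  0.05282462 0.1846098 ] [ 3.14147635e+00  3.57687865e-03 -1.44808772e-03] 5.625 [0.56002629 0.20525247 0.93970401]
inlet_pivot [245.3 246.3] 0.65 [0.5914 0.112  0.106 ]
outlet_pivot [478.1 245.5] 0.7 [ 0.5894 -0.0897  0.106 ]
drain_pivot [369.5 164.6] 0.87 [0.6557 0.0118 0.089 ]
rest_mid [363.1 292.3] 0.71 [0.5327 0.0094 0.088 ]
[ 0.59065892  0.01105154 -0.00115384] [1.2, 1.1, 0.9, 1.7]
[ 0.0000e+00 -3.0000e-03  2.0000e-03 -7.0100e-01 -1.9960e+00  8.3191e+01]
```

jog_arm([
  [0,0,0,0,0,45,0],
  [0,0,0,0,0,81,0],
  [0,0,0,0,0,81,0],
  [0,0,0,-15,1,81,0],
  [0,0,0,-30,2,81,0],
  [0,0,0,-41,2,81,0],
  [0,0,0,-52,1,81,0],
  [0,0,0,-63,-4,81,0],
  [0,0,0,-74,-11,81,0],
  [0,0,0,-82,-21,81,0],
])

```text
t: 7.22
eef_pos: [0.5422, 0.074, 0.1035]
tool_rot: [0.0, 1.0, 0.001, -0.0]
contact_force: [4.0, -1.2, 2.4]
gripper_width: -0.0
grasp_force: 2.4
```

```bash
python3 - <<'E'
from h import *
p0,r0,o=pose();print(p0,o["contact_force"],(p0-[.591,.111,0])*1000)
E
```

```text
[0.54219027 0.07395161 0.10351564] [ 4.03128627 -1.18964376  2.37792568] [-48.80973022 -37.04838885 103.51564258]
```

jog_arm([
  [0,0,0,-4,-8,0,0],
  [0,0,0,-6,-14,0,0],
  [0,0,0,-6,-18,0,0],
  [0,0,0,-6,-20,0,0],
])

```text
t: 7.72
eef_pos: [0.5355, 0.0938, 0.1034]
tool_rot: [0.001, 1.0, 0.001, -0.002]
contact_force: [-1.5, -4.7, 9.7]
gripper_width: 0.002
grasp_force: 5.0
```

jog_arm([
  [0,0,0,0,-3,0,0],
  [0,0,0,0,-6,0,0],
  [0,0,0,0,-6,0,0],
])

```text
t: 8.1
eef_pos: [0.5355, 0.0949, 0.1033]
tool_rot: [0.004, 1.0, -0.0, -0.002]
contact_force: [-2.8, -15.2, 15.4]
gripper_width: 0.001
grasp_force: 10.7
```

```bash
python3 - <<'E'
from h import *
p0,r0,o=pose();print(p0,o["contact_force"])
P=bot.read_camera("wrist")
for t in ["inlet_pivot","inlet_pad"]:
    r=bot.tip_of(t,P)
    if r:print(t,round(r[0]["score"],2),atz(wray(P,p0,r0,r[0]["xy"]),.106).round(4))
cv2.imwrite("pics/w1.png",P["pixels"][:,:,::-1])
E
```

```text
[0.53545075 0.09487743 0.10332818] [ -2.82138515 -15.15912309  15.40788926]
inlet_pivot 0.88 [0.5919 0.1119 0.106 ]
inlet_pad 0.75 [0.533  0.1109 0.106 ]
```

View pics/w1.png

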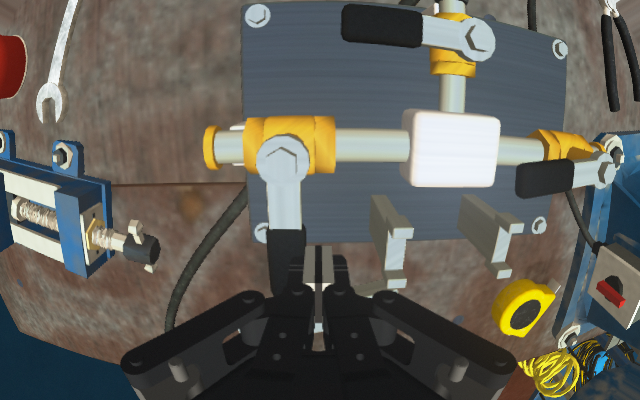

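Inlet handle is shut: in the picture it runs straight from its stem at (283,155) to (287,260), crosswise to the pipe, and it is stalled at the stop with 15 N. The outlet handle is still open at (550,178).

jog_arm([
  [0,0,0,0,12,0,0],
  [0,0,0,0,14,-45,0],
  [0,0,0,5,20,-85,0],
  [0,0,0,45,70,-85,0],
  [0,0,0,88,126,-85,0],
  [0,0,0,88,126,-75,0],
  [0,0,0,88,126,-40,0],
  [0,0,0,88,126,0,0],
  [0,0,0,88,126,0,0],
])

```text
t: 9.38
eef_pos: [0.6211, -0.0242, 0.0995]
tool_rot: [-0.001, 1.0, 0.002, -0.005]
contact_force: [0.3, -1.7, 0.0]
gripper_width: -0.0
grasp_force: 0.0
```

```bash
python3 - <<'E'
from h import *
p0,r0,o=pose();print(p0,o["contact_force"],(p0-[.590,-.089,.103])*1000,plan([.624,-.031,.103],0))
E
```

```text
[ 0.62110219 -0.02416381  0.09953737] [ 0.29024343 -1.6907795   0.03494969] [31.10219466 64.83618661 -3.46263102] [-1.000e-03  1.000e-02  5.000e-03  2.832e+00  6.846e+00 -3.497e+00]
```

jog_arm([
  [0,0.01,0.005,-4,6,-3.5,0],
  [0,0.01,0.005,-17,6,-3.5,0],
  [0,0.01,0.005,-30,6,-3.5,0],
  [0,0.01,0.005,-42,8,-3.5,0],
  [0,0.01,0.005,-53,10,-3.5,0],
  [0,0.01,0.005,-64,17,-3.5,0],
  [0,0.01,0.005,-74,25,-3.5,0],
  [0,0.01,0.005,-81,37,-3.5,0],
  [0,0.01,0.005,-86,46,-3.5,0],
  [0,0.01,0.005,-86,50,-3.5,0],
])

```text
t: 10.62
eef_pos: [0.5386, -0.0732, 0.1074]
tool_rot: [-0.002, 1.0, -0.001, 0.005]
contact_force: [-0.5, 13.7, 7.3]
gripper_width: 0.002
grasp_force: 7.2
```

jog_arm([
  [0,0,0,0,3,2,0],
  [0,0,0,0,4,2,0],
])

```text
t: 10.88
eef_pos: [0.5393, -0.0733, 0.1059]
tool_rot: [-0.003, 1.0, 0.001, 0.005]
contact_force: [-2.1, 16.6, 11.2]
gripper_width: 0.002
grasp_force: 9.1
```

```bash
python3 - <<'E'
from h import *
p0,r0,o=pose();print(p0,o["contact_force"])
P=bot.read_camera("wrist")
for t in ["outlet_pivot","outlet_pad","inlet_pivot","inlet_pad","drain_pivot","drain_pad"]:
    r=bot.tip_of(t,P)
    if r:print(t,np.round(r[0]["xy"]),round(r[0]["score"],2),atz(wray(P,p0,r0,r[0]["xy"]),M0[t][2]).round(4))
cv2.imwrite("pics/w2.png",P["pixels"][:,:,::-1])
E
```

```text
[ 0.53926898 -0.07333263  0.10594662] [-2.12839468 16.58868824 11.18799909]
outlet_pivot [353. 166.] 0.67 [ 0.5907 -0.0899  0.106 ]
outlet_pad [352. 270.] 0.88 [ 0.5336 -0.0922  0.106 ]
inlet_pivot [ 37. 171.] 0.69 [0.5927 0.1147 0.106 ]
inlet_pad [ 61. 252.] 0.93 [0.5327 0.1095 0.106 ]
drain_pivot [164.  47.] 0.87 [0.6558 0.0118 0.089 ]
drain_pad [94. 60.] 0.86 [0.6573 0.0642 0.089 ]
```

View pics/w2.png

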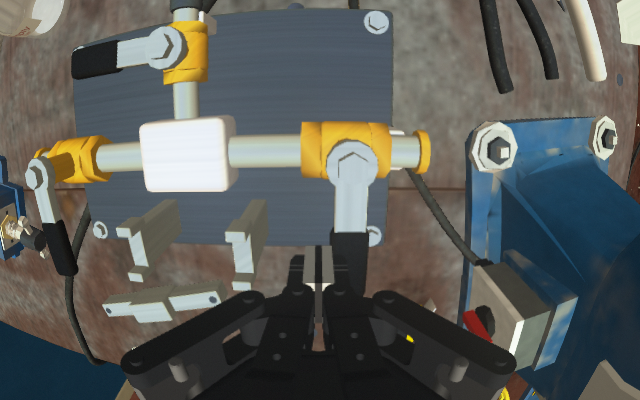

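Outlet handle is also shut: it runs straight down from its stem at (352,165) to (352,270). The inlet handle is still shut at (45,175)→(65,270). The drain lever points left at (95,60), across its own pipe.

jog_arm([
  [0,0,0,0,-12,0,0],
  [0,0,0,0,-14,-45,0],
  [0,0,0,5,-20,-84,0],
  [0,0,0,45,-80,-84,0],
  [0,0,0,83,-137,-84,0],
  [0,0,0,83,-137,-84,0],
  [0,0,0,83,-137,-50,0],
])

```text
t: 12.1
eef_pos: [0.6235, 0.058, 0.1569]
tool_rot: [0.0, 1.0, -0.0, 0.007]
contact_force: [-0.2, 0.1, 0.2]
gripper_width: -0.002
grasp_force: 0.0
```

```bash
python3 - <<'E'
from h import *
p0,r0,o=pose();print(p0,o["contact_force"],plan([.622,.0635,.086],0))
E
```

```text
[0.62352544 0.05799185 0.15689186] [-0.23776982  0.07438237  0.2357414 ] [ 0.0000e+00 -1.3000e-02 -1.0000e-03 -2.4570e+00 -5.5160e+00  7.0865e+01]
```

jog_arm([
  [0,-0.012,0,-2,-5,40,0],
  [0,-0.012,0,-2,-5,70,0],
  [0,-0.012,0,-2,-5,70,0],
  [0,-0.012,0,14,-7,70,0],
  [0,-0.012,0,30,-8,70,0],
  [0,-0.012,0,41,-7,70,0],
  [0,-0.012,0,52,-4,70,0],
  [0,-0.012,0,62,3,70,0],
  [0,-0.012,0,71,10,70,0],
  [0,-0.012,0,78,20,70,0],
])

```text
t: 13.35
eef_pos: [0.7003, 0.0372, 0.0876]
tool_rot: [-0.0, 1.0, -0.001, -0.002]
contact_force: [-2.6, 3.9, 0.9]
gripper_width: 0.003
grasp_force: 1.9
```

jog_arm([
  [0,0,0,3,6,0,0],
  [0,0,0,4,11,0,0],
  [0,0,0,4,15,0,0],
  [0,0,0,4,17,0,0],
])

```text
t: 13.85
eef_pos: [0.7049, 0.0276, 0.0874]
tool_rot: [-0.005, 1.0, 0.001, -0.0]
contact_force: [-1.1, 16.8, -1.5]
gripper_width: -0.001
grasp_force: 8.6
```

jog_arm([
  [0,0,0,0,-14,0,0],
  [0,0,0,0,-14,-50,0],
  [0,0,0,0,-14,-105,0],
  [0,0,0,-50,-25,-163,0],
  [0,0,0,-105,-40,-163,60],
  [0,0,0,-165,-55,-163,60],
  [0,0,0,-220,-65,-163,60],
  [0,0,0,-255,-72,-163,60],
  [0,0,0,-255,-72,-163,60],
])

```text
t: 14.98
eef_pos: [0.449, 0.0916, 0.2509]
tool_rot: [0.001, 1.0, -0.001, 0.0]
contact_force: [0.1, -1.1, 0.4]
gripper_width: 0.704
grasp_force: 0.0
```

```bash
python3 - <<'E'
from h import *
p0,r0,o=pose();print(p0,r0.as_rotvec(),o["joint_vel"])
P=bot.read_camera("wrist")
for t,z in [("outlet_pad",.106),("inlet_pad",.106),("drain_pivot",.089),("drain_pad",.089),("rest_mid",.088),("lock_bar",0),("lock_bar_mid",.017)]:
    r=bot.tip_of(t,P)
    if r:print(t,np.round(r[0]["xy"]),round(r[0]["score"],2),atz(wray(P,p0,r0,r[0]["xy"]),z).round(4))
cv2.imwrite("pics/w3.png",P["pixels"][:,:,::-1])
import pickle;pickle.dump((dict(camera_matrix=P["camera_matrix"],tool_from_camera=P["tool_from_camera"]),p0,r0.as_quat()),open("w3.pkl","wb"))
E
```

```text
[0.4489587  0.09159153 0.25088456] [ 3.13915125e+00 -2.41345182e-03  2.09847162e-04] [ 0.00399393  0.04993838  0.03197312 -0.06822075  0.02084347 -0.00925259
  0.0020515 ]
outlet_pad [495. 106.] 0.58 [ 0.5343 -0.0903  0.106 ]
inlet_pad [300.  93.] 0.75 [0.5358 0.1079 0.106 ]
rest_mid [399.  99.] 0.6 [0.5324 0.0111 0.088 ]
lock_bar [314. 178.] 0.62 [0.4269 0.0964 0.    ]
lock_bar_mid [314. 185.] 0.76 [0.4225 0.0966 0.017 ]
```

View pics/w3.png

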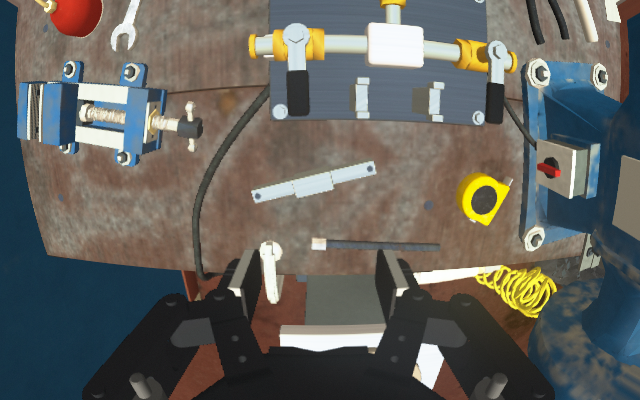

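The bar runs from (253,196) to (375,168), with its grip block at (314,183). Both handles stay shut, at (298,80) and (496,90). I now measure the bar's yaw and check the drain with the fixed cameras.

```bash
python3 - <<'E'
from h import *
import pickle
P,p0,q=pickle.load(open("w3.pkl","rb"));r0=R.from_quat(q)
a,b=[atz(wray(P,p0,r0,u),.022) for u in((253,196.5),(375,168.5))];d=b-a
print(a.round(4),b.round(4),np.linalg.norm(d),((a+b)/2).round(4),"yaw of bar y",np.arctan2(*-d[[1,0]]) )
print("block top",atz(wray(P,p0,r0,(314,183.5)),.034).round(4))
Q=[bot.read_camera(n) for n in("scene","side")]
for t in ("drain_pivot","drain_pad","lock_bar_mid"):
    rs=[bot.tip_of(t,p) for p in Q]
    print(t,[(np.round(r[0]["xy"],1).tolist(),round(r[0]["score"],2)) for r in rs if r], tri([ray(p,r[0]["xy"]) for p,r in zip(Q,rs) if r]).round(4) if all(rs) else "")
s=Q[0]["pixels"][150:260,220:400];w=Q[1]["pixels"][150:290,240:420]
im=np.zeros((420,800,3),np.uint8);im[:,:]=0
A=cv2.resize(s,(400,244));B=cv2.resize(w,(400,311));im[:244,:400]=A;im[:311,400:]=B
cv2.imwrite("pics/d1.png",im[:,:,::-1])
# yaw: tool y along bar x
for yw in (0,):
  ba=np.arctan2(d[1],d[0]);print("bar line angle",ba)
E
```

```text
[0.4086 0.1743 0.022 ] [0.4451 0.02   0.022 ] 0.15860905641667117 [0.4269 0.0972 0.022 ] yaw of bar y 1.8034517146267213
block top [0.429  0.0958 0.034 ]
drain_pivot [([300.0, 178.5], 0.81), ([361.0, 200.5], 0.72)] [0.6642 0.0023 0.0895]
drain_pad [([285.2, 172.5], 0.75), ([373.3, 194.3], 0.67)] [0.7105 0.0107 0.0841]
lock_bar_mid [([334.5, 268.2], 0.77), ([259.7, 231.1], 0.78)] [0.427  0.0978 0.0188]
bar line angle -1.3381409389630718
```

View pics/d1.png

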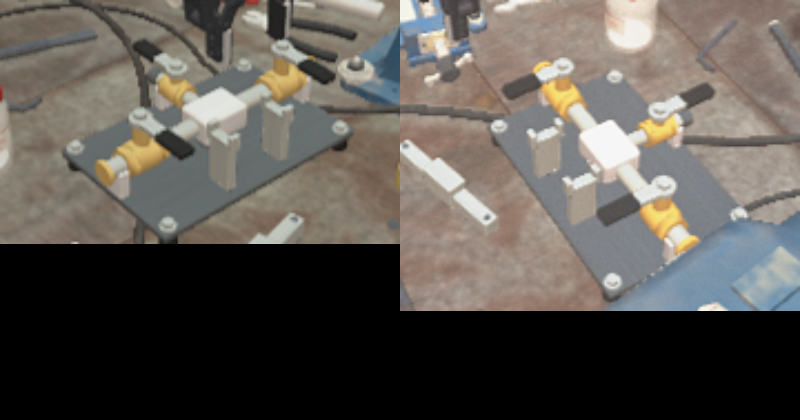

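Pictures confirm it: the drain handle now lies along its own pipe (pad at about (0.71,0.01)), and the inlet and outlet handles are both crosswise. On to the bar.

```bash
python3 - <<'E'
from h import *
p0,r0,o=pose();print(p0,np.round(o["q"],2),o["t"]);print(plan([.4275,.0972,.10],-1.338))
E
```

```text
[0.45031045 0.09223977 0.25006544] [ 0.19  0.14 -0.57  1.99  0.09  1.03 -2.  ] 15.775
[ 1.00000e-03  2.00000e-03  1.33600e+00 -2.25140e+01 -4.90700e+00
  1.50112e+02]
```

jog_arm([
  [0,0,-0.19,-10,-2,30,60],
  [0,0,-0.38,-22,-5,60,60],
  [0,0,-0.57,-22,-5,90,60],
  [0,0,-0.76,-22,-5,90,60],
  [0,0,-0.95,-22,-5,90,60],
  [0,0,-1.14,-22,-5,90,60],
  [0,0,-1.33,-22,-5,90,60],
  [0,0,-1.52,-22,-5,90,60],
  [0,0,-1.71,-22,-5,90,60],
  [0,0,-1.806,-22,-5,90,60],
])

```text
t: 17.02
eef_pos: [0.4282, 0.0972, 0.1602]
tool_rot: [-0.001, 0.618, 0.786, -0.001]
contact_force: [-0.6, 0.5, -0.5]
gripper_width: 0.705
grasp_force: 0.0
```

```bash
python3 - <<'E'
from h import *
p0,r0,o=pose();print(p0,np.round(o["q"],2),o["t"]);print(plan([.4273,.0972,.007],1.8035))
E
```

```text
[0.42821248 0.09724929 0.16018652] [ 0.4   0.29 -0.87  2.12  0.3   0.85 -0.41] 17.025
[-2.00000e-03 -1.00000e-03  5.00000e-03  8.40000e-02 -6.23000e-01
  1.53188e+02]
```

jog_arm([
  [0,0,0,0,-0.5,60,60],
  [0,0,0,0,-0.5,115,60],
  [0,0,0,0,-0.5,140,60],
  [0,0,0,0,-0.5,153,60],
  [0,0,0,0,-0.5,153,60],
  [0,0,0,0,-0.5,153,15],
  [0,0,0,0,-0.5,153,15],
  [0,0,0,0,-0.5,153,15],
  [0,0,0,0,-0.5,153,15],
  [0,0,0,0,-0.5,153,15],
], grip_force=60)

```text
t: 18.27
eef_pos: [0.4282, 0.0972, 0.0083]
tool_rot: [0.0, 0.62, 0.785, 0.0]
contact_force: [-0.9, -1.2, 8.0]
gripper_width: 0.271
grasp_force: 59.2
```

jog_arm([
  [0,0,0,0,0,-20,15],
  [0,0,0,0,0,-60,15],
  [0,0,0,0,0,-110,15],
  [0,0,0,0,0,-160,15],
  [0,0,0,0,0,-170,15],
  [0,0,0,0,0,-170,15],
])

```text
t: 19.02
eef_pos: [0.4275, 0.0965, 0.1771]
tool_rot: [-0.0, 0.62, 0.784, -0.001]
contact_force: [-0.1, -0.1, -3.5]
gripper_width: 0.264
grasp_force: 59.9
```

```bash
python3 - <<'E'
from h import *
p0,r0,o=pose();print(p0,o["contact_force"],o["t"]);print(plan([.533,.011,.178],1.566))
E
```

```text
[0.42751352 0.09645105 0.17706023] [-0.0650289  -0.11477889 -3.53621074] 19.025
[-1.00000e-03  1.00000e-03  2.37000e-01 -1.07421e+02  8.30060e+01
 -9.73000e-01]
```

jog_arm([
  [0,0,0.06,-25,19,-1,15],
  [0,0,0.12,-54,42,-1,15],
  [0,0,0.18,-82,64,-1,15],
  [0,0,0.237,-107,83,-1,15],
  [0,0,0.237,-107,83,-1,15],
  [0,0,0.237,-107,83,-1,15],
])

```text
t: 19.77
eef_pos: [0.5315, 0.0126, 0.176]
tool_rot: [-0.002, 0.708, 0.706, -0.002]
contact_force: [-0.2, -0.6, -4.1]
gripper_width: 0.27
grasp_force: 59.8
```

```bash
python3 - <<'E'
from h import *
p0,r0,o=pose();print(p0,r0.apply([1,0,0]),r0.apply([0,0,1]),o["t"])
P=bot.read_camera("wrist")
for t,z in [("outlet_pad",.106),("inlet_pad",.106),("inlet_pivot",.106),("outlet_pivot",.106),("drain_pivot",.089),("rest_mid",.088),("lock_bar_mid",.186)]:
    r=bot.tip_of(t,P)
    if r:print(t,np.round(r[0]["xy"]),round(r[0]["score"],2),atz(wray(P,p0,r0,r[0]["xy"]),z).round(4))
cv2.imwrite("pics/w4.png",P["pixels"][:,:,::-1])
Q={n:bot.read_camera(n) for n in("scene","side")}
for t in ("lock_bar_mid","lock_bar","rest_mid"):
    rs=[bot.tip_of(t,p) for p in Q.values()]
    if all(rs): print(t,tri([ray(p,r[0]["xy"]) for p,r in zip(Q.values(),rs)]).round(4))
E
```

```text
[0.53148956 0.01263997 0.17596135] [2.90259954e-03 9.99995728e-01 3.43391675e-04] [-5.90776636e-03  3.60535080e-04 -9.99982484e-01] 19.775
inlet_pad [320.  75.] 0.85 [0.533  0.1105 0.106 ]
inlet_pivot [403.  73.] 0.84 [0.5899 0.114  0.106 ]
outlet_pivot [401.  77.] 0.32 [0.5887 0.111  0.106 ]
drain_pivot [462. 204.] 0.84 [0.6539 0.0121 0.089 ]
lock_bar_mid [318. 270.] 0.65 [0.5322 0.0125 0.186 ]
lock_bar_mid [0.533  0.0124 0.1844]
lock_bar [0.5354 0.0136 0.1603]
rest_mid [0.5375 0.0195 0.083 ]
```

View pics/w4.png

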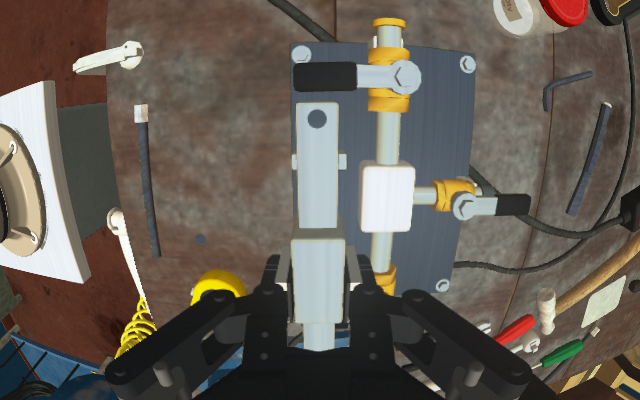

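The bar hangs level in the gripper, with its end at (317,102) and its block at (318,275). The left post shows on both sides of it, at (291..347, 161). The drain handle lies along its pipe at (515,204). Next I check the fit numbers.

```bash
python3 - <<'E'
from h import *
p0,r0,o=pose();print(p0);P=bot.read_camera("wrist")
g=lambda u,z:atz(wray(P,p0,r0,u),z).round(4)
print("bar end",g((317,102),.190),"bar near block",g((318,232),.190),"block far edge top",g((318,238),.202))
print("post outer edges",g((291,161),.099),g((347,161),.099),"plate feet",g((300,54),.03),g((467,64),.03),g((442,286),.03))
Q={n:bot.read_camera(n) for n in("scene","side")}
obs=[]
for t in ("inlet_pivot","inlet_pad","drain_pivot"):
    r=bot.tip_of(t,P)
    if r: obs.append((t,*wray(P,p0,r0,r[0]["xy"])))
M=dict(M0,inlet_pad=(-.056,.1,.106),drain_pad=(.118,0,.089))
x,res=fitpts(obs,M);c,s=np.cos(x[2]),np.sin(x[2]);print(x,"rest",x[0]-.058*c,x[1]-.058*s)
print(plan([.533,.0115,.12],1.566))
E
```

```text
[0.53315482 0.01216604 0.17796318]
bar end [0.5338 0.0927 0.19  ] bar near block [0.534 0.034 0.19 ] block far edge top [0.534  0.0368 0.202 ]
post outer edges [0.5141 0.0484 0.099 ] [0.555  0.0483 0.099 ] plate feet [0.5175 0.1354 0.03  ] [0.6808 0.1356 0.03  ] [ 0.6823 -0.1157  0.03  ]
[0.59019168 0.01138311 0.01405271] rest 0.532197408590555 0.010568076387421849
[-2.0000e-03 -0.0000e+00  1.0000e-03 -7.2700e-01 -1.2000e-02  5.7932e+01]
```

jog_arm([
  [0,0,0,-1.5,0,15,15],
  [0,0,0,-1.5,0,35,15],
  [0,0,0,-1.5,0,52,15],
  [0,0,0,-1.5,0,65,15],
  [0,0,0,-1.5,0,72,15],
  [0,0,0,-1.5,0,77,15],
  [0,0,0,-1.5,0,80,15],
  [0,0,0,-1.5,0,80,15],
])

```text
t: 21.88
eef_pos: [0.5331, 0.0107, 0.098]
tool_rot: [-0.001, 0.709, 0.706, -0.001]
contact_force: [0.3, -0.5, -4.1]
gripper_width: 0.269
grasp_force: 59.8
```

jog_arm([
  [0,0,0,0,0,1,15],
  [0,0,0,0,0,2,15],
  [0,0,0,0,0,3,15],
  [0,0,0,0,0,3,15],
])

```text
t: 22.38
eef_pos: [0.5332, 0.0107, 0.0963]
tool_rot: [-0.0, 0.709, 0.706, -0.001]
contact_force: [-5.2, -1.1, 10.7]
gripper_width: 0.27
grasp_force: 61.8
```

jog_arm([
  [0,0,0,0,0,-1,45],
  [0,0,0,0,0,-1,45],
  [0,0,0,0,0,-1,45],
  [0,0,0,0,0,-10,45],
  [0,0,0,0,0,-40,45],
  [0,0,0,0,0,-90,45],
  [0,0,0,-15,0,-150,45],
  [0,0,0,-30,0,-180,45],
  [0,0,0,-30,0,-180,45],
])

```text
t: 23.5
eef_pos: [0.5347, -0.0203, 0.2779]
tool_rot: [0.002, 0.709, 0.705, 0.001]
contact_force: [-0.5, -0.2, -0.4]
gripper_width: 0.527
grasp_force: 0.0
```

```bash
python3 - <<'E'
from h import *
p0,r0,o=pose();print(p0,o["contact_force"],o["t"])
P=bot.read_camera("wrist");Q={n:bot.read_camera(n) for n in("scene","side")}
for t in ("lock_bar_mid","lock_bar","inlet_pad","outlet_pad","drain_pad","jar_mid","tape_mid"):
    rs=[bot.tip_of(t,p) for p in Q.values()]
    if all(rs): print(t,tri([ray(p,r[0]["xy"]) for p,r in zip(Q.values(),rs)]).round(4))
a=cv2.resize(P["pixels"],(480,300));b=cv2.resize(Q["scene"]["pixels"][150:260,220:400],(400,244));c=cv2.resize(Q["side"]["pixels"][150:260,250:430],(400,244))
im=np.zeros((544,800,3),np.uint8);im[:300,:480]=a;im[300:,:400]=b;im[300:,400:]=c
cv2.imwrite("pics/f.png",im[:,:,::-1])
E
```

```text
[ 0.53472959 -0.02030117  0.27794657] [-0.46020645 -0.23266247 -0.36617591] 23.5
lock_bar_mid [ 0.637  -0.0298  0.0896]
lock_bar [0.5339 0.0057 0.0903]
inlet_pad [0.5355 0.1124 0.1064]
outlet_pad [ 0.5286 -0.0936  0.1072]
drain_pad [ 0.6314 -0.0274  0.0904]
jar_mid [0.7588 0.2159 0.0373]
tape_mid [ 0.4103 -0.138   0.0141]
```

View pics/f.png

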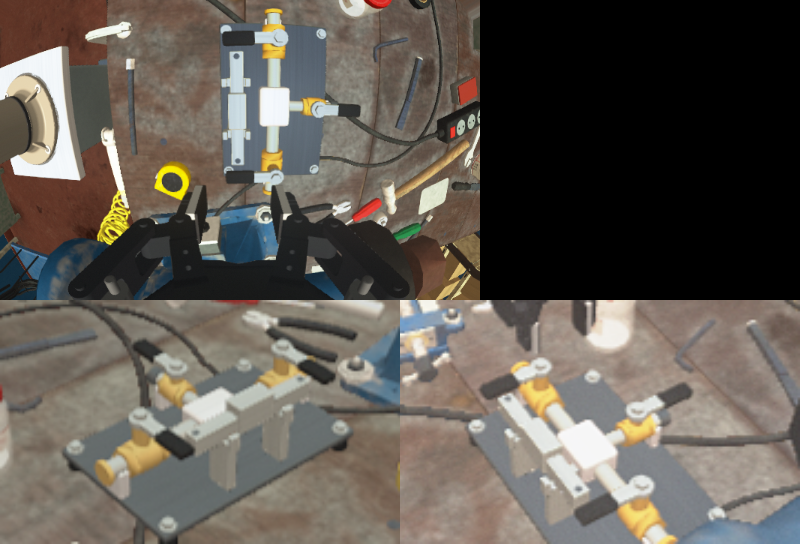

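The bar lies in both notches between the two shut handles, at (237,105) in the top-left wrist view. The drain handle looks slightly tilted there ((318,105)→(358,111)), so I check it numerically.

```bash
python3 - <<'E'
from h import *
p0,r0,o=pose();P=bot.read_camera("wrist");k=4/3
g=lambda u,z:atz(wray(P,p0,r0,u),z).round(4)
print("hand-read drain tip",g((358*k,111*k),.094),"stem",g((318*k,105*k),.1))
for t in("drain_pivot","drain_pad","inlet_pivot","inlet_pad","outlet_pivot","outlet_pad","lock_bar_mid"):
    r=bot.tip_of(t,P)
    if r:print(t,np.round(r[0]["xy"],1),round(r[0]["score"],2),g(r[0]["xy"],M0[t][2] if t in M0 else .105))
# dark sleeves: fit direction in plane
V=P["pixels"].max(2)
for n,(u0,u1,v0,v1),z in(("drain",(440,485,130,160),.094),("inlet",(295,340,40,62),.111),("outlet",(300,345,228,255),.111)):
    v,u=np.where(V[v0:v1,u0:u1]<45);X=np.array([atz(wray(P,p0,r0,(a+u0,b+v0)),z)[:2] for a,b in zip(u,v)])
    if len(X)>20:
        c=X.mean(0);d=np.linalg.svd(X-c,full_matrices=False)[2][0];print(n,len(X),c.round(4),"dir deg",np.degrees(np.arctan2(d[1],d[0])).round(1))
E
```

```text
hand-read drain tip [0.7171 0.0142 0.094 ] stem [0.6468 0.021  0.1   ]
drain_pivot [426.2 146.9] 0.95 [0.6539 0.0119 0.089 ]
drain_pad [467.4 148.3] 0.62 [0.7064 0.0124 0.089 ]
inlet_pivot [372.5  49.2] 0.7 [0.5878 0.113  0.106 ]
outlet_pivot [371.7 237.1] 0.89 [ 0.5938 -0.0888  0.106 ]
outlet_pad [319.4 243. ] 0.73 [ 0.5349 -0.0956  0.106 ]
lock_bar_mid [315.4 149.6] 0.85 [0.531  0.0096 0.105 ]
inlet 237 [0.5275 0.1092] dir deg 176.9
```

```bash
python3 -c "
from station import bot
print(bot.hand_in())"
```

```text
the job is handed in; nothing more can be done
None
```

The job is handed in (no verdict was returned): inlet and outlet valves shut, drain open, and the lock bar lying in both notches between the shut handles, with the jar and tape measure left where they were.

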